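Eject the block from its jig and trap it on the slide

ROBOT

A 7-joint arm with a two-finger parallel gripper is mounted at the origin on a cart in front of the work surface, level with it; the furniture and walls round the work are solid. World frame = base frame: x ahead of the robot, y to its left, z up, the work surface at z = 0. Lengths are in m, angles in rad, forces in N, time in s.
With the tool pointing down it reaches from about 0.4 to 0.85 m from the base axis. Payload 10.4 kg.
Tool frame: the origin (TCP) lies midway between the tips of the shut fingers; the grasp point (between the pads) lies 19 mm behind it; y points along the fingers, x is the direction in which the jaws open and shut, and the axes are right-handed (so a half turn about y gives the same grasp; the last joint's range is limited). The gripper opens to 87 mm and grips with 3 to 60 N. Pads are 19 mm wide; open, the fingers measure 117 mm over their backs; the gripper's body (75 mm by 190 mm) begins 51 mm behind the grasp point.
Start: joints at [-1.253, 0.332, -0.065, 1.46, 0.022, 1.35, -0.088], TCP at [0.209, 0.589, 0.223] pointing down, gripper open.
Joint ranges: [-2.6, 2.6], [-0.5, 2.12], [-1.47, 1.34], [0.16, 2.42], [-1.27, 4.41], [0.06, 2.06], [-2.6, 2.6]. Speed limits (rad/s): [2.22, 2.22, 2.79, 2.79, 3.14, 3.14, 3.14].

INTERFACE

Orientations are given as a unit quaternion [x, y, z, w].
In Python, from bench import r gives the robot as it stands. The module is installed in compiled form; this text tells all that it offers.
- The arm moves only by the tool arm_command, never from a script. Its argument "deltas" is one flat list of numbers, 6 for each row, row after row: the shift along the tool's x, y, z in m, then the turn, a rotation vector about the tool's x, y, z in degrees. In form: [tx, ty, tz, ax, ay, az, tx, ty, tz, ax, ay, az, ...]. A call has 1 to 8 rows; each row is the pose to reach, as a shift and turn from the pose commanded when the call began, along the tool's axes at that moment; what a row does not reach only later rows make up. A row lasts 1/8 s, in which the tool goes at most 62.5 mm and 10.7 degrees, less where a joint would pass 70% of its speed; a pose out of reach is approached as far as the arm can. A call with a gripper value outside its range is refused whole. "hand" is the opening, from 0 (shut) to 1 (fully open), set as the call begins (left out, the last holds). The fingers move at their own pace and stop on an object; "grip_force" is the grip in N (left out, the last holds). Time passes only in rows, so rows that repeat a pose let the fingers close. It gives the time, the measured TCP pose, the force and the opening at its end, in the units of the state.
- r.read_state(): the state, without advancing time (a new reading comes with each control period).
- r.camera(name): name is "side" or "top"; returns a dict with "image" (420x560x3 uint8, red, green, blue), "intrinsics" (3x3 intrinsics, pixels), "world_from_camera" (4x4, takes a point from camera to world coordinates). Camera axes: x right, y down, z forward; pixel columns grow to the right and rows downward; lengths in m; the calibration is good to about 2 mm. A picture is of the moment at which its call begins. There is no depth.
- r.close_job(): hands the job in, once; it reports no verdict.
Trained networks look in a picture, given as the dict that the camera call returned (one of the last four; its "shot" number tells which), for a name from the list of things; names that differ only in an ending like _2 or _b are one class to them, and where a whole thing is asked for, a point or a joint stands for the part that bears it (a point fixed in the world has none). Each returns a list of dicts, best first, with "conf" (0 to 1); they miss things now and then, are a little off and sometimes report something else, mostly with a low value. They report only what shows in the picture. A call takes as long as a camera call.
- r.boxes_of(picture, query): "centre" ([row, column] in pixels, amid what is visible of it).
- r.regions_of(picture, query): "region" (420x560 bool, what is visible of it) and "centre" ([row, column] in pixels, amid what is visible of it).
The state is a dict: "time": time; "joint_positions": joint angles; "joint_vel": joint speeds; "joint_torque": joint torques, N m; "ee_pos": TCP position; "eef_rot": TCP orientation; "ft_force": force on the tool from outside, world axes, zero at the start; "torque": the same for the moment, N m; "width": finger opening in m.
Only numpy, scipy, OpenCV 4.12 (cv2) and the standard library are available. Lean on these libraries where they do the work, as an engineer would, in place of code of your own. Each camera call takes 0.05 s, during which the arm holds its last target.

TASK

Press the spring pad of the ejector jig with one finger, so that the wooden block pops out of its recess, and stop the block on the slide with the other finger before it slides off the front end. Finish holding it like that: one finger keeps the pad pressed well down, the other stays in the slide with the block resting still against it. Only the pad frees the block: do not pick it up or pull it out by hand, and leave the other things on the table where they are.

Things in the scene. Friction and masses are not known exactly. Their poses are not given: they have to be found in the camera images.
- jig: Ejector jig fixed to the table: base plate 250 x 135 mm (x -145 to +105, y -50 to +86 mm), a sloping slide that falls towards the robot and a press pad beside it. Origin under the base plate, 8 mm above the table (it stands on feet); x axis level, along the slide towards its high end, away from the robot; y to the side where the press pad stands; z up.
- chute: The jig's fixed slide, a slippery grey channel tilted 25 degrees, 53 mm wide inside, walls 4 mm thick reaching 16 mm above the runway. Origin on its centre line at the front step of the recess, 80 mm above the table; x uphill, y to the pad's side, z square to the slide. Runway: z = 0, from x = 0 down to the open end at x = -130 mm. Recess: x 0 to 92 mm, 3 mm deep.
- runway_mid (a point): Point on the runway's centre line beside the press pad, 72 mm downhill of the step (50 mm above the table): the other finger can stand in the channel here. In the jig's frame it is at x -65, y 0 mm, and the pad's centre at x -65, y +56 mm.
- pad_top (a point): Centre of the top of the press pad, a rubber-faced steel plate 44 mm along the slide, 40 mm across (36 to 76 mm to the side of the slide's centre line); moves with the pad. At rest 87 mm above the table, fully pressed 74 mm: 24 mm above the slide beside it, so a finger in the channel level with the pressing finger is clear of the slide and in the block's way.
- ejector (a joint): Angle of the sprung rocker (rad): 0 at rest, 0.24 with the pad fully down on its stop. Takes about 2 N at first, 4 to 5 N fully down; springs up when let go. A bar at its other end lifts the block's front edge over the step at about 0.12 to 0.18 rad; the block then slides down by itself and is beside the pad in a fraction of a second.
- block_mid (a point): Centre of the loose wooden block, 90 mm long (along the slide), 50 wide, 42 tall, about 0.16 kg. It starts in the recess, centre 45 mm uphill of the step; its front face is square to the slide, so the top front edge overhangs 18 mm downhill. At the end its centre must be 15 to 130 mm downhill of its start.
- pipe: short steel pipe offcut standing on end, 42 mm across, 85 mm tall; a bystander, origin at the centre of its underside
- bolt: bolt standing on its head, 70 mm tall; a bystander, origin at the centre of its underside
- nut: hexagon nut lying flat, 34 mm wide, 14 mm tall; a bystander, origin at the centre of its underside
- reel: small white line reel, 46 mm across, 33 mm tall; a bystander, origin at the centre of its underside
- pliers: pliers lying on the table, about 180 mm long; a bystander, origin at the centre of its underside

How it is judged:
By the outcome, as a careful person would: the job done as asked, in the order asked, and still so for the second after the job is handed in, while the arm keeps its last pose, push and grip.
It also fails if it takes over 29 s, if anything falls off the work surface, if the arm or the gripper's body presses on something with over 40 N, if the wrist force passes 120 N, or if a joint passes its speed limit or range.

## Working session

There is one attempt and no reset: what is moved stays moved. The work goes in short steps, Python scripts to look and compute and a tool call to move; the robot and the scene stay as the last step left them, time stands still between calls to the robot, and variables do not carry over. Pictures are saved under pics/ and viewed, and the job is handed in when it is done.

Besides the shell and the picture viewer there is one more tool, called after "Emit:" as a command line: name --argument value ..., lists and objects as JSON in quotes. arm_command: Moves the arm, as the interface text tells. Its arguments: {"type":"object","properties":{"deltas":{"type":"array","items":{"type":"number"}},"hand":{"type":"number"},"grip_force":{"type":"number"}},"required":["deltas"]}

```bash
mkdir -p pics; cat > h.py <<'E'
import numpy as np,cv2
from bench import r
from scipy.spatial.transform import Rotation as R
def proj(p,P):
    T=np.linalg.inv(P["world_from_camera"]);c=T[:3,:3]@np.array(p)+T[:3,3];u=P["intrinsics"]@c;return u[:2]/u[2]
def ray(rc,P):
    d=np.linalg.inv(P["intrinsics"])@np.array([rc[1],rc[0],1.]);T=P["world_from_camera"];return T[:3,3],T[:3,:3]@d
def atz(rc,P,z):
    o,d=ray(rc,P);return o+d*(z-o[2])/d[2]
E
python3 - <<'E'
from h import *
s=r.read_state();print({k:np.round(v,3) for k,v in s.items()})
print(R.from_quat(s["eef_rot"]).as_matrix().round(3))
for n in["side","top"]:
    P=r.camera(n);cv2.imwrite(f"pics/{n}0.png",P["image"][:,:,::-1])
    print(n,P["world_from_camera"].round(3),P["intrinsics"])
    for q in["jig","chute","pad_top","block_mid","pipe","bolt","nut","reel","pliers"]:
        b=r.boxes_of(P,q);print(q,[(np.round(x["centre"]),round(x["conf"],2),atz(x["centre"],P,0.08).round(3)) for x in b[:2]])
E
```

```text
{'time': np.float64(0.0), 'joint_positions': array([-1.253,  0.333, -0.065,  1.461,  0.022,  1.35 , -0.089]), 'joint_vel': array([ 0.001,  0.001, -0.001,  0.   ,  0.   , -0.001, -0.   ]), 'joint_torque': array([ 1.0000e-03, -6.2326e+01,  2.5000e-02, -3.8990e+01, -6.1000e-02,
        4.0000e-02,  0.0000e+00]), 'ee_pos': array([0.209, 0.589, 0.222]), 'eef_rot': array([ 0.578,  0.408, -0.408, -0.577]), 'ft_force': array([-0.393, -1.809,  0.153]), 'torque': array([0.005, 0.051, 0.02 ]), 'width': np.float64(0.087)}
[[ 0.334 -0.    -0.942]
 [ 0.942 -0.001  0.334]
 [-0.001 -1.    -0.   ]]
side [[ 0.852 -0.194  0.486  0.065]
 [-0.523 -0.286  0.803 -0.779]
 [-0.017 -0.938 -0.345  0.479]
 [ 0.     0.     0.     1.   ]] [[424.18320743   0.         283.48148543]
 [  0.         424.18320743 205.75416622]
 [  0.           0.           1.        ]]
jig [(array([237., 281.]), 0.67, array([ 0.515, -0.021,  0.08 ])), (array([228., 274.]), 0.27, array([0.527, 0.031, 0.08 ]))]
chute [(array([227., 274.]), 0.86, array([0.532, 0.036, 0.08 ])), (array([224., 238.]), 0.67, array([0.465, 0.1  , 0.08 ]))]
pad
[... 861 characters left out ...]
75.]), 0.61, array([0.545, 0.095, 0.08 ]))]
chute [(array([240., 281.]), 0.65, array([0.531, 0.082, 0.08 ]))]
pad_top [(array([238., 260.]), 0.88, array([0.547, 0.136, 0.08 ]))]
block_mid [(array([202., 288.]), 0.85, array([0.631, 0.048, 0.08 ]))]
pipe [(array([267., 155.]), 0.71, array([0.514, 0.415, 0.08 ])), (array([182., 230.]), 0.69, array([0.711, 0.194, 0.08 ]))]
bolt [(array([254., 233.]), 0.63, array([0.516, 0.21 , 0.08 ]))]
nut [(array([243., 378.]), 0.51, array([ 0.487, -0.168,  0.08 ]))]
reel [(array([154., 355.]), 0.61, array([ 0.736, -0.158,  0.08 ])), (array([242., 375.]), 0.56, array([ 0.489, -0.161,  0.08 ]))]
pliers [(array([270., 155.]), 0.85, array([0.507, 0.417, 0.08 ]))]
```

View pics/side0.png

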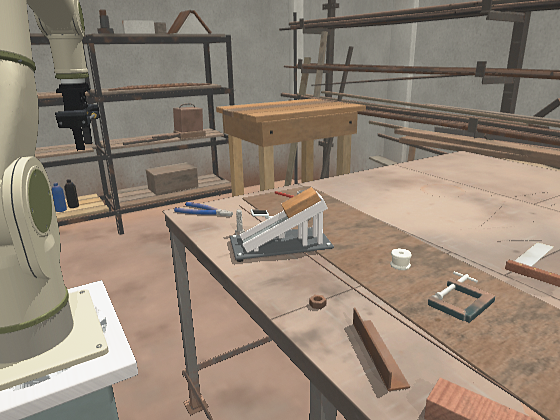

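View pics/top0.png

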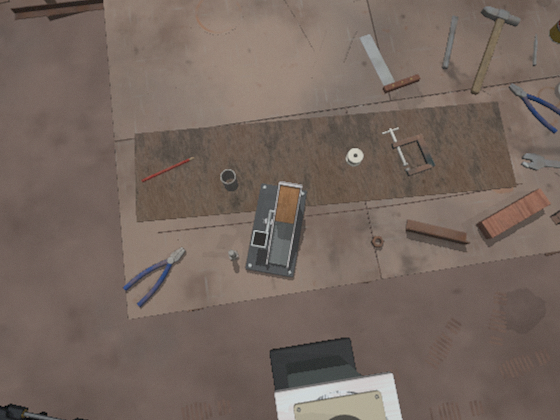

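```bash
python3 - <<'E'
import cv2
t=cv2.imread("pics/top0.png")[150:300,200:340];cv2.imwrite("pics/tz.png",cv2.resize(t,None,fx=4,fy=4,interpolation=cv2.INTER_CUBIC)[:600])
t=cv2.imread("pics/side0.png")[170:280,200:345];cv2.imwrite("pics/sz.png",cv2.resize(t,None,fx=5,fy=5,interpolation=cv2.INTER_CUBIC))
E
```

```text
(no output)
```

View pics/tz.png

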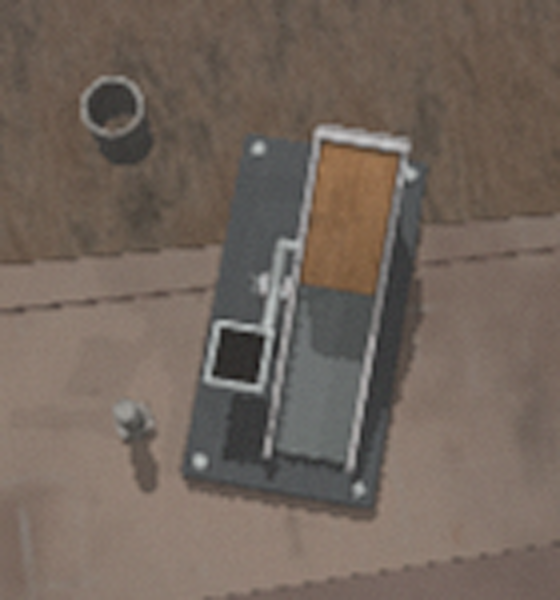

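View pics/sz.png

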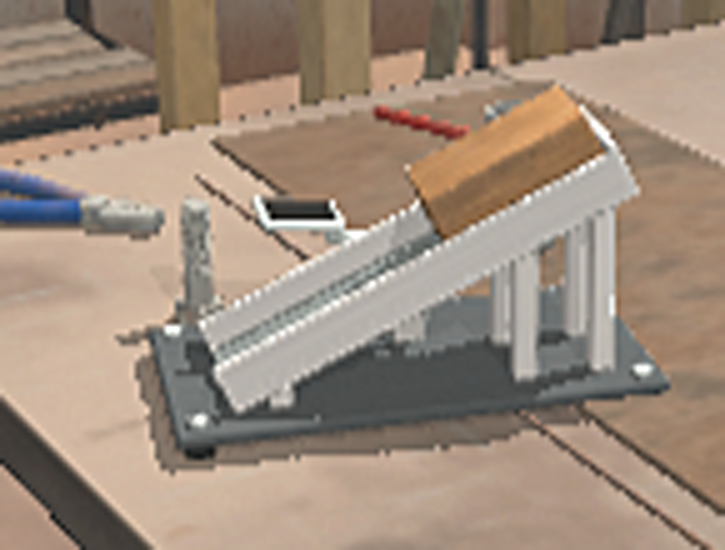

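```bash
cat > fit.py <<'E'
from h import *
from scipy.optimize import least_squares
T=r.camera("top");S=r.camera("side")
zt=lambda u,v:(200+u/4-.4,150+v/4-.4); zs=lambda u,v:(200+u/5-.4,170+v/5-.4)
J=[ # P,pixel,(x,y,zworld)
(T,zt(239,356),(-65,56,87)),
(T,zt(248,133),(105,86,16)),(T,zt(428,165),(105,-50,16)),(T,zt(182,472),(-145,86,16)),(T,zt(372,510),(-145,-50,16)),
(T,zt(269,458),(-124.6,28.5,39.6)),(T,zt(350,468),(-124.6,-28.5,39.6)),
(T,zt(302,284),(-16.5,25,115.3)),(T,zt(378,293),(-16.5,-25,115.3)),
(T,zt(318,143),(65.1,25,153.4)),(T,zt(404,150),(65.1,-25,153.4)),
(S,zs(150,332),(-145,86,16)),(S,zs(183,440),(-145,-50,16)),(S,zs(668,380),(105,-50,16)),
(S,zs(298,214),(-65,56,87)),(S,zs(230,405),(-117.8,-30.5,25)),
]
def W(q,p):
    c,s=np.cos(q[2]),np.sin(q[2]);x,y,z=np.array(p)/1000
    return np.array([q[0]+c*x-s*y,q[1]+s*x+c*y,z])
f=lambda q:np.concatenate([proj(W(q,p),P)-np.array(u) for P,u,p in J])
o=least_squares(f,[.55,.08,-.1],loss="soft_l1");q=o.x
print(q,np.degrees(q[2]));
for (P,u,p),e in zip(J,f(q).reshape(-1,2)):print(p,e.round(1))
for k in["T","S"]:
    e=[j for j in J if j[0] is {"T":T,"S":S}[k]]
    g=lambda q:np.concatenate([proj(W(q,p),P)-np.array(u) for P,u,p in e])
    print(k,least_squares(g,q,loss="soft_l1").x)
print("mid",W(q,(-65,0,50)),"pad",W(q,(-65,56,87)))
E
python3 fit.py
```

```text
[ 0.58905165  0.06133185 -0.32180634] -18.438144868077273
(-65, 56, 87) [ 0.6 -0.5]
(105, 86, 16) [-0.8 -1. ]
(105, -50, 16) [ 1.  -1.4]
(-145, 86, 16) [-0.   0.7]
(-145, -50, 16) [ 1.3 -0.4]
(-124.6, 28.5, 39.6) [-0.1 -0.3]
(-124.6, -28.5, 39.6) [0.6 0.8]
(-16.5, 25, 115.3) [-0.4 -0.5]
(-16.5, -25, 115.3) [-0.1  0.4]
(65.1, 25, 153.4) [1.  0.6]
(65.1, -25, 153.4) [-0.9  2. ]
(-145, 86, 16) [-0.5 -1.5]
(-145, -50, 16) [-0.9 -0.7]
(105, -50, 16) [ 1.4 -0.4]
(-65, 56, 87) [ 0.3 -1.7]
(-117.8, -30.5, 25) [-0.4 -1.8]
T [ 0.58901725  0.0616331  -0.32704686]
S [ 0.58691163  0.05668319 -0.3039543 ]
mid [0.52738838 0.0818901  0.05      ] pad [0.5451001  0.13501537 0.087     ]
```

```bash
cat > tgt.py <<'E'
from h import *
import sys
q=[.58885,.0610,-.3225]
def goal(jx,jy,z):
    c,s=np.cos(q[2]),np.sin(q[2]);return np.array([q[0]+c*jx-s*jy,q[1]+s*jx+c*jy,z])
def rep(jx,jy,z):
    st=r.read_state();M=R.from_quat(st["eef_rot"]).as_matrix();g=goal(jx,jy,z)
    print("goal",g.round(4),"tool delta mm",(M.T@(g-st["ee_pos"])*1000).round(1),"F",st["ft_force"].round(1),"w",st["width"],"t",st["time"])
    c,s=np.cos(q[2]),np.sin(q[2]);D=np.array([[-s,0,c],[c,0,s],[0,-1,0]])
    print("rotvec tool deg",np.degrees(R.from_matrix(M.T@D).as_rotvec()).round(2))
    d=st["ee_pos"][:2]-q[:2];print("tcp in jig",(c*d[0]+s*d[1]).round(4),(-s*d[0]+c*d[1]).round(4),st["ee_pos"][2].round(4))
if __name__=="__main__":rep(*map(float,sys.argv[1:]))
E
python3 tgt.py -.063 .028 .17
```

```text
goal [0.538  0.1075 0.17  ] tool delta mm [-343.9   52.5 -471.1] F [0.2 0.1 0. ] w 0.08691359545956492 t 1.1Traceback (most recent call last):
  File "tgt.py", line 12, in <module>
    if __name__=="__main__":rep(*map(float,sys.argv[1:]))
                            ~~~^^^^^^^^^^^^^^^^^^^^^^^^^^
  File "tgt.py", line 10, in rep
    print("rotvec tool deg",np.degrees(R.from_matrix(M.T@D).as_rotvec()).round(2))
                                       ~~~~~~~~~~~~~^^^^^^^
  File "scipy/spatial/transform/_rotation.pyx", line 1143, in scipy.spatial.transform._rotation.Rotation.from_matrix
ValueError: Non-positive determinant (left-handed or null coordinate frame) in rotation matrix 0: [[ 9.99831508e-01 -1.42475541e-04  1.83557705e-02]
 [ 1.43251304e-04  9.99999989e-01 -4.09478063e-05]
 [ 1.83557645e-02 -4.35703950e-05 -9.99831518e-01]].
```

```bash
sed -i 's/\[-s,0,c\],\[c,0,s\]/[-s,0,-c],[c,0,-s]/' tgt.py; python3 tgt.py -.063 .028 .223
```

```text
goal [0.538  0.1075 0.223 ] tool delta mm [-343.9   -0.5 -471.1] F [0.2 0.1 0. ] w 0.08691359545956492 t 1.1
rotvec tool deg [-0.   -1.05  0.01]
tcp in jig -0.5277 0.3805 0.2226
```

Emit:
arm_command --deltas '[-0.034, 0, -0.047, 0, -1, 0, -0.068, 0, -0.094, 0, -1, 0, -0.102, 0, -0.141, 0, -1, 0, -0.136, 0, -0.188, 0, -1, 0, -0.17, 0, -0.235, 0, -1, 0, -0.204, 0, -0.282, 0, -1, 0, -0.238, 0, -0.329, 0, -1, 0, -0.272, 0, -0.376, 0, -1, 0]' --hand 0.47

```text
time: 2.1
ee_pos: [0.4732, 0.2054, 0.2229]
eef_rot: [-0.574, -0.413, 0.413, 0.574]
ft_force: [1.0, -0.7, 0.4]
width: 0.0414
```

```bash
python3 tgt.py -.063 .028 .14
```

```text
goal [0.538  0.1075 0.14  ] tool delta mm [-72.4  82.9 -92.5] F [ 1.  -0.7  0.4] w 0.04138952998514848 t 2.1
rotvec tool deg [ 0.02 -0.04  0.05]
tcp in jig -0.1554 0.1003 0.2229
```

Emit:
arm_command --deltas '[-0.036, 0, -0.046, 0, 0, 0, -0.072, 0.01, -0.092, 0, 0, 0, -0.072, 0.04, -0.092, 0, 0, 0, -0.072, 0.07, -0.092, 0, 0, 0, -0.072, 0.093, -0.092, 0, 0, 0, -0.072, 0.093, -0.092, 0, 0, 0]'

```text
time: 2.85
ee_pos: [0.5356, 0.1093, 0.1282]
eef_rot: [-0.574, -0.412, 0.414, 0.574]
ft_force: [-0.2, 0.6, 0.1]
width: 0.0406
```

```bash
python3 tgt.py -.063 .028 .095; python3 - <<'E'
from h import *
for n,(a,b,c,d),k in[("top",(150,300,200,340),4),("side",(130,280,200,345),4)]:
    P=r.camera(n);cv2.imwrite(f"pics/{n}1.png",cv2.resize(P["image"][a:b,c:d,::-1],None,fx=k,fy=k,interpolation=cv2.INTER_CUBIC))
E
```

```text
goal [0.538  0.1075 0.095 ] tool delta mm [-0.9 33.2 -2.9] F [-0.2  0.6  0.1] w 0.040623499456708054 t 2.85
rotvec tool deg [-0.14 -0.04 -0.11]
tcp in jig -0.0658 0.0289 0.1282
```

View pics/top1.png

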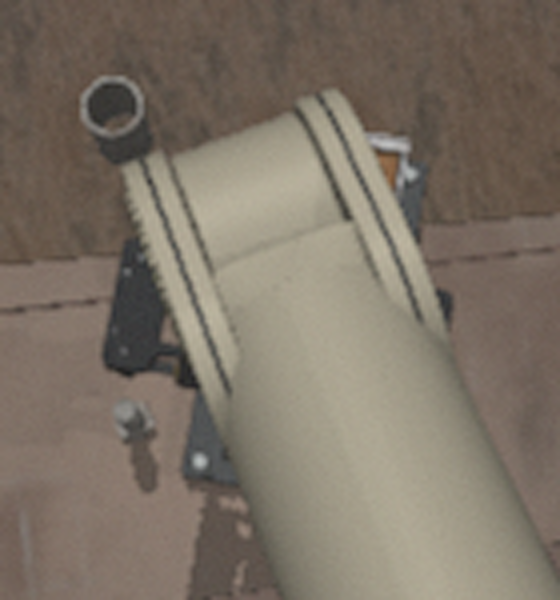

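View pics/side1.png

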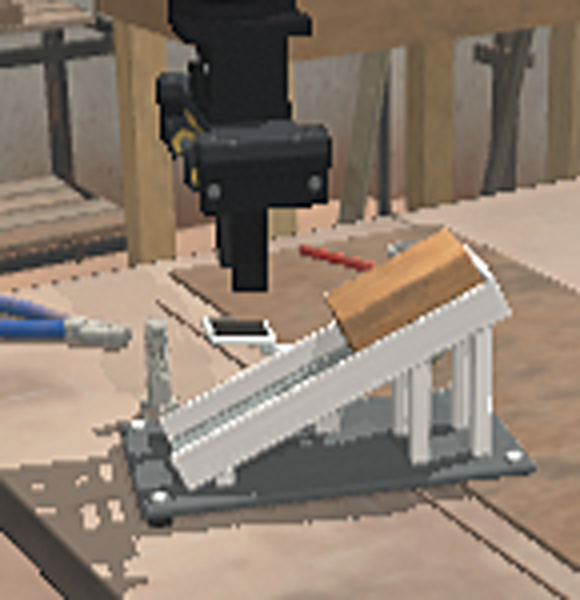

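Emit:
arm_command --deltas '[-0.001, 0.012, -0.003, 0, 0, 0, -0.001, 0.024, -0.003, 0, 0, 0, -0.001, 0.034, -0.003, 0, 0, 0, -0.001, 0.034, -0.003, 0, 0, 0]'

```text
time: 3.45
ee_pos: [0.5386, 0.1075, 0.0945]
eef_rot: [-0.574, -0.412, 0.414, 0.574]
ft_force: [0.6, 0.6, 0.8]
width: 0.041
```

```bash
python3 tgt.py -.063 .028 .073; python3 - <<'E'
from h import *
from tgt import *
for n,(a,b,c,d),k in[("side",(180,270,220,345),6)]:
    P=r.camera(n);cv2.imwrite(f"pics/{n}2.png",cv2.resize(P["image"][a:b,c:d,::-1],None,fx=k,fy=k,interpolation=cv2.INTER_CUBIC))
    st=r.read_state()
    for p in[(-.063,0),(-.063,.056)]:
        for dx in(-.0095,.0095):
            u=proj(goal(p[0]+dx,p[1],st["ee_pos"][2]),P);print(p,dx,((u-[c,a])*k).round())
E
```

```text
goal [0.538  0.1075 0.073 ] tool delta mm [-0.1 21.5  0.5] F [0.6 0.6 0.8] w 0.0410009822172743 t 3.45
rotvec tool deg [-0.08 -0.04 -0.06]
tcp in jig -0.0624 0.0282 0.0945
(-0.063, 0) -0.0095 [242. 215.]
(-0.063, 0) 0.0095 [287. 210.]
(-0.063, 0.056) -0.0095 [219. 169.]
(-0.063, 0.056) 0.0095 [262. 165.]
```

View pics/side2.png

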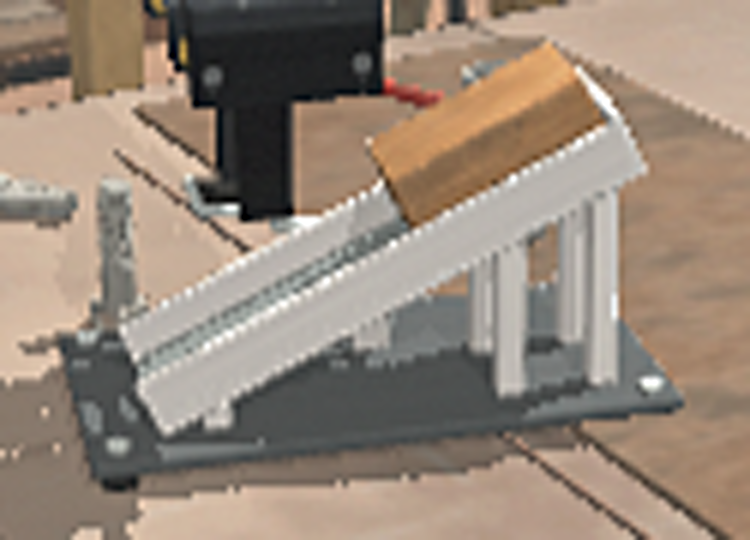

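Emit:
arm_command --deltas '[0, 0.008, 0, 0, 0, 0, 0, 0.015, 0, 0, 0, 0, 0, 0.021, 0, 0, 0, 0, 0, 0.022, 0, 0, 0, 0, 0, 0.022, 0, 0, 0, 0]'

```text
time: 4.12
ee_pos: [0.5385, 0.1084, 0.0743]
eef_rot: [-0.573, -0.413, 0.413, 0.574]
ft_force: [-9.4, 0.7, 16.6]
width: 0.0409
```

```bash
python3 tgt.py -.063 .028 .073; python3 - <<'E'
from h import *
for n,(a,b,c,d),k in[("side",(180,270,220,345),6)]:
    P=r.camera(n);cv2.imwrite(f"pics/{n}3.png",cv2.resize(P["image"][a:b,c:d,::-1],None,fx=k,fy=k,interpolation=cv2.INTER_CUBIC))
E
```

```text
goal [0.538  0.1075 0.073 ] tool delta mm [-1.   1.3  0.3] F [-9.4  0.7 16.6] w 0.04086956474212003 t 4.125
rotvec tool deg [-0.1  -0.01  0.04]
tcp in jig -0.0627 0.029 0.0743
```

View pics/side3.png

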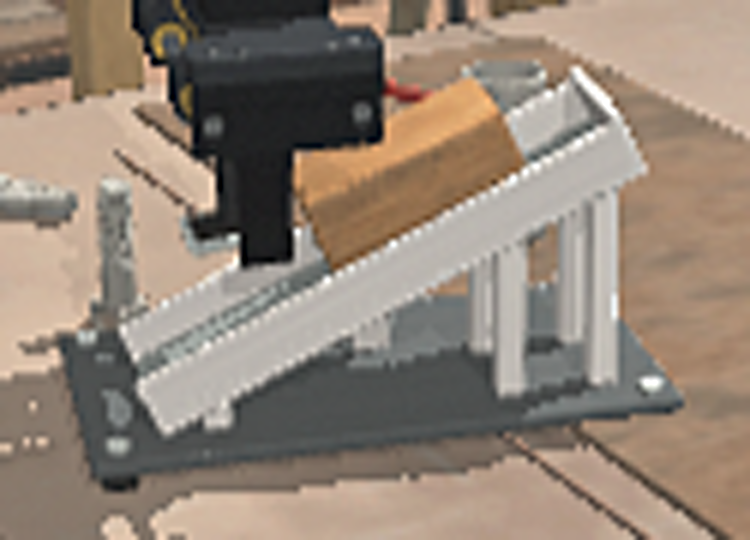

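The block popped and now rests on the channel finger (front top edge at zoom pixel ~(300,185)), and the other finger is down on the pad. I'll hold and check that it stays still.

Emit:
arm_command --deltas '[0, 0, 0, 0, 0, 0, 0, 0, 0, 0, 0, 0, 0, 0, 0, 0, 0, 0, 0, 0, 0, 0, 0, 0, 0, 0, 0, 0, 0, 0, 0, 0, 0, 0, 0, 0]'

```text
time: 4.92
ee_pos: [0.5385, 0.1083, 0.0742]
eef_rot: [-0.573, -0.413, 0.413, 0.574]
ft_force: [-9.9, 1.0, 16.3]
width: 0.041
```

```bash
python3 tgt.py -.063 .028 .073; python3 - <<'E'
from h import *
for n,(a,b,c,d),k in[("side",(180,270,220,345),6)]:
    P=r.camera(n);cv2.imwrite(f"pics/{n}4.png",cv2.resize(P["image"][a:b,c:d,::-1],None,fx=k,fy=k,interpolation=cv2.INTER_CUBIC))
A=cv2.imread("pics/side3.png").astype(int);B=cv2.imread("pics/side4.png").astype(int)
print((abs(A-B).max(2)>40).sum())
E
```

```text
goal [0.538  0.1075 0.073 ] tool delta mm [-0.9  1.2  0.3] F [-9.9  1.  16.3] w 0.04104201821599024 t 4.925
rotvec tool deg [-0.1  -0.01  0.04]
tcp in jig -0.0627 0.0289 0.0742
0
```

View pics/side4.png

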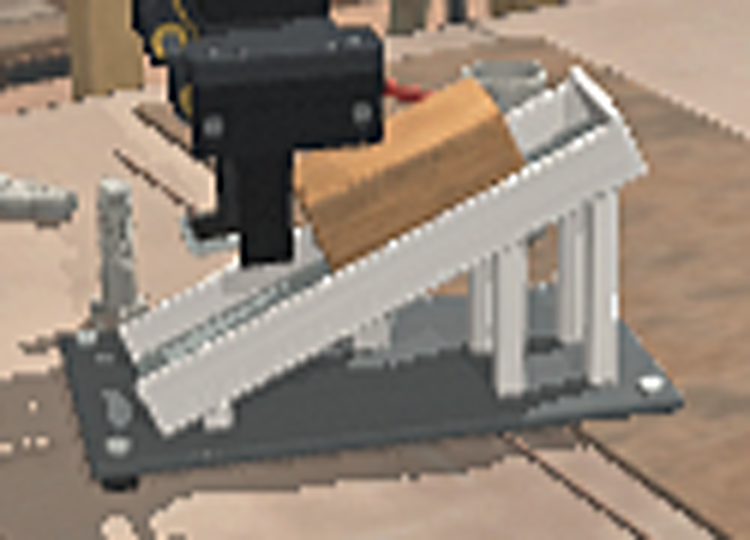

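```bash
python3 - <<'E'
from h import *
from tgt import goal
P=r.camera("side")
c,s=np.cos(np.radians(25)),np.sin(np.radians(25))
for d in(0,30,35,40,45,50):
    o=[]
    for x,y in((90-d,25),(90-d,-25),(-d,-25)):
        z=39 if d==0 else 42
        u=proj(goal((x*c-z*s)/1000,y/1000,(80+x*s+z*c)/1000),P);o.append(((u-[220,180])*6).round())
    print(d,o)
print(r.read_state()["ft_force"],r.close_job())
E
```

```text
0 [array([547.,  34.]), array([582.,  70.]), array([387., 177.])]
30 [array([482.,  62.]), array([514.,  99.]), array([319., 206.])]
35 [array([471.,  68.]), array([503., 105.]), array([308., 212.])]
40 [array([461.,  74.]), array([493., 111.]), array([297., 218.])]
45 [array([451.,  79.]), array([482., 117.]), array([286., 224.])]
50 [array([440.,  85.]), array([471., 123.]), array([276., 230.])]
the job is handed in; nothing more can be done
[-9.84693004  0.76377485 15.10450469] None
```

The block popped out when I pressed the pad, and it now rests still against the other finger in the slide. I handed the job in at about 5 s of robot time.

**What I did:** I found the jig's pose from the two camera images. I set the fingers about 56 mm apart, lined them up over the pad and the channel, and pressed straight down. The channel finger was already in the way when the block came free.

**Last checks:**
- **Pad:** the fingertip is at 74.2 mm, which matches the fully pressed height of 74 mm. The upward force is a steady 15–16 N, more than the 4–5 N spring, so the pad is on its stop.
- **Block:** two side pictures 0.8 s apart are identical, so the block is not moving. It has slid roughly 30–40 mm from its start, within the 15–130 mm allowed. That figure is a rough pixel estimate.
- **Other objects:** I kept clear of them throughout. I did not take a final top view to confirm, because the arm covers the jig in that camera.

**Not fully explained:** there is a steady sideways force of about 10 N on the tool. It is most likely friction from the pad's curved travel, since the block's weight alone would give only about 1 N. It is well below the limits, and I left it as it was.

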